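Find the check valve with the loose ball

TASK

One of the three identical sealed check valves has a broken cage, so its ball rolls loose inside. Lift the valves and shake them gently to feel which one it is, then stand that one flat in the low, empty blue bin beside them and leave the other two upright where they stood. The casings are brittle: no violent shaking, no dropping or pressing hard when you set them down, and do not disturb the other things.

Things in the scene. Friction and masses are not known exactly. Their poses are not given: they have to be found in the camera images.
- valve_1: One of three like sealed check valves of black plastic, on its flat underside: a block 120 mm long (own x), 46 wide (y), 50 high (z), plus a capped spigot 30 mm across standing out 12 mm at each end. Origin at the centre of the underside, z up. 0.14 to 0.34 kg, differing from valve to valve, so weight does not tell. Take it across the 46 mm width, near the middle of its length.
- valve_2: Sealed check valve, looks the same as valve_1. Each has a closed level chamber 104 mm long (x), 36 wide, 38 high. In one valve only, a different one each time, a loose steel ball (26 mm, about 72 g) rolls along it, 39 mm either way of the middle. Tipped some 10 degrees end down it runs to the low end, knocks, shifts the weight by 0.02 to 0.027 N m about the middle, and stays near that end when levelled slowly.
- valve_3: Sealed check valve, looks the same as valve_1 and valve_2. The two sound valves have nothing loose inside: tipped or shaken, they give no knock and no shift of weight.
- bin: Low, empty, open blue plastic bin, fixed, 210 (own x) by 160 (y) by 35 mm high outside, walls and floor 5 mm thick. Origin under its centre.
- bin_in (a point): Centre of the bin's inner floor (200 by 150 mm), 5 mm above the work surface, z up.
- jar: Bystander: screw-top glass jar, 64 mm across, 85 mm tall; origin under its centre.
- elbow: Bystander: black plastic pipe elbow lying flat, legs 52 mm along own x and y, 44 mm high; origin under its corner.
- brace: Bystander: zinc corner brace, 65 mm legs along own x and z, 18 mm wide; origin under its corner.
- funnel: Bystander: yellow plastic funnel standing mouth down, 90 mm across, 85 mm tall; origin under its centre.
- tape: Bystander: tape measure, 60 by 34 mm, 55 mm tall; origin under its centre.
- driver: Bystander: screwdriver lying along its own x, about 200 mm long; origin under its middle.
Things that resemble listed ones, but are neither listed nor needed, are in the scene too. What is shaped like the valve_1 but green is not meant. Leave any orange or pink look-alike of the valve_3 alone.

How it is judged:
By the outcome, as a careful person would: the job done as asked, in the order asked, and still so for the second after the job is handed in, with the robot touching nothing.
It also fails if it takes over 72 s, if anything falls off the work surface, if the arm or the gripper's body presses on something with over 40 N, if the wrist force passes 120 N, or if a joint passes its speed limit or range.

ROBOT

A 7-joint arm with a two-finger parallel gripper is mounted at the origin on the work surface. World frame = base frame: x ahead of the robot, y to its left, z up, the work surface at z = 0. Lengths are in m, angles in rad, forces in N, time in s.
With the tool pointing down it reaches from about 0.425 to 0.925 m from the base axis. Payload 6.8 kg.
Tool frame: the origin (TCP) lies at the very end of the fingers, on their centre line; the grasp point (between the pads) lies 19 mm behind it; z points along the fingers, x is the direction in which the jaws open and shut, and the axes are right-handed (so a half turn about z gives the same grasp; the last joint's range is limited). The gripper opens to 85 mm and grips with 20 to 120 N. Pads are 22 mm wide; open, the fingers measure 114 mm over their backs; the gripper's body (76 mm by 85 mm) begins 54 mm behind the grasp point. The pads swing forward as they close: fully open they stand 13 mm farther back than shut.
Start: joints at [-1.352, 0.477, 0.022, 1.555, -0.011, 1.109, -0.083], TCP at [0.217, 0.639, 0.231] pointing down, gripper open.
Joint ranges: [-2.96, 2.96], [-0.34, 2.1], [-1.41, 1.46], [0.24, 2.44], [-1.37, 4.51], [0.17, 1.92], [-2.96, 2.96]. Speed limits (rad/s): [2.39, 2.39, 3.14, 3.14, 3.14, 3.14, 3.14].

INTERFACE

Orientations are given as a rotation vector (axis times angle).
In Python, from bench import get_obs, imaging, hand_in gives the robot as it stands.
- The arm moves only by the tool send_rows, never from a script. Its argument "motion" is a list of rows, each an object with "dp": the shift along the world's x, y, z in m, a list of three; "rot": the turn, a rotation vector about the world's x, y, z in rad, a list of three; "grip": the finger opening in m, from 0 to 0.0854. In form: [{"dp": [dx, dy, dz], "rot": [ax, ay, az], "grip": grip}, ...]. A call has 1 to 20 rows; each row shifts and turns the pose as measured when the row begins; what a row does not reach is not made up. A row lasts 1/8 s, in which the tool goes at most 62.5 mm and 10.7 degrees, less where a joint would pass 70% of its speed; a pose out of reach is approached as far as the arm can. A call is refused whole if a number of a shift passes 0.0625 or a number of a turn 0.188, either way. A call with a gripper value outside its range is refused whole. The fingers move at their own pace and stop on an object; "grip_force" is the grip in N (left out, the last holds). Time passes only in rows, so rows that do not move let the fingers close. It gives the time, the measured TCP pose, the force and the opening at its end, in the units of the state.
- get_obs(): the state, without advancing time (a new reading comes with each control period).
- imaging.grab_frame(name): name is "scene" or "top" or "wrist"; returns a dict with "img" (400x640x3 uint8, red, green, blue), "fx", "fy", "cx", "cy" (pixels), "R" (3x3) and "t" (3): a world point X has camera coordinates R X + t. Camera axes: x right, y down, z forward; pixel columns grow to the right and rows downward; lengths in m; the calibration is good to about 2 mm. A picture is of the moment at which its call begins. There is no depth.
- hand_in(): hands the job in, once; it reports no verdict.
The state is a dict: "clock": time; "joints": joint angles; "qvel": joint speeds; "tau": joint torques, N m; "tcp_pos": TCP position; "orientation": TCP orientation; "contact_force": force on the tool from outside, world axes, zero at the start; "moment": the same for the moment, N m; "grip_width": finger opening in m.
Only numpy, scipy, OpenCV 4.12 (cv2) and the standard library are available. Lean on these libraries where they do the work, as an engineer would, in place of code of your own. Each camera call takes 0.05 s, during which the arm holds its last target. There are 200 camera calls.

## Working session

There is one attempt and no reset: what is moved stays moved. The work goes in short steps, Python scripts to look and compute and a tool call to move; the robot and the scene stay as the last step left them, time stands still between calls to the robot, and variables do not carry over. Pictures are saved under pics/ and viewed, about 8 in all and at most 12, crops included, and the job is handed in when it is done.

Besides the shell and the picture viewer there is one more tool, called after ">>>" by a JSON object that holds its "name" and its "arguments". send_rows: Moves the arm, as the interface text tells. Its arguments: {"type":"object","properties":{"motion":{"type":"array","items":{"type":"object","properties":{"dp":{"type":"array","items":{"type":"number"}},"rot":{"type":"array","items":{"type":"number"}},"grip":{"type":"number"}}}},"grip_force":{"type":"number"}},"required":["motion"]}

```bash
mkdir -p pics; python3 - <<'E'
from bench import get_obs, imaging
import cv2,pickle
for n in("top","scene"):
    f=imaging.grab_frame(n); pickle.dump(f,open(n+".pkl","wb"))
    cv2.imwrite(f"pics/{n}0.png",f["img"][:,:,::-1]); print(n,f["fx"],f["cx"],f["cy"],f["R"],f["t"])
print(get_obs())
E
```

```text
top 518.0226688614205 323.5491557472626 198.39890786610798 [[ 0.02215363 -0.99962415 -0.01614857]
 [-0.99021156 -0.01971285 -0.13817553]
 [ 0.13780526  0.01905159 -0.9902761 ]] [6.74892478e-04 5.39137941e-01 1.34052233e+00]
scene 376.82507014781675 316.4456720095186 196.38617270037724 [[ 0.11648804  0.99316497  0.00734064]
 [ 0.51861642 -0.05452174 -0.85326689]
 [-0.84703456  0.10320236 -0.52142279]] [-0.08653947 -0.23270688  1.41483579]
{'clock': 0.1, 'joints': array([-1.35210447,  0.47772428,  0.0223399 ,  1.55632973, -0.01151315,
        1.10931057, -0.08304571]), 'qvel': array([ 0.00094424, -0.00261056,  0.0007592 , -0.00267451, -0.00074238,
        0.00111418,  0.00023585]), 'tau': array([ 4.13630769e-03, -5.97760069e+01,  1.61346540e+00, -2.81956011e+01,
        1.28012651e-02,  5.12723243e-03,  4.50764418e-06]), 'tcp_pos': array([0.21651458, 0.63877614, 0.23042794]), 'orientation': array([ 2.55230182e+00,  1.82997460e+00, -1.99616023e-03]), 'contact_force': array([ 0.59158603,  0.71097526, -0.27099135]), 'moment': array([ 0.03126638,  0.01174086, -0.01760427]), 'grip_width': 0.08540416006268631}
```

View pics/top0.png

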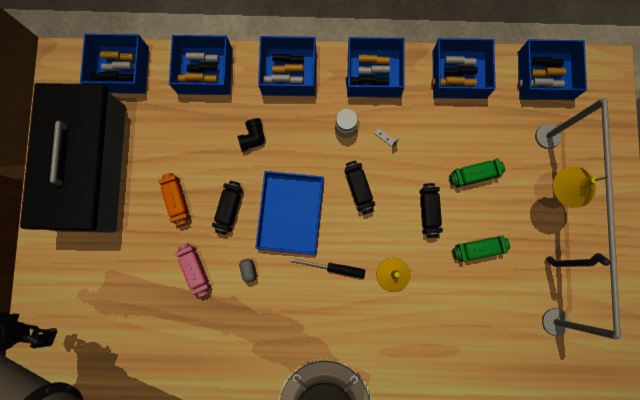

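View pics/scene0.png

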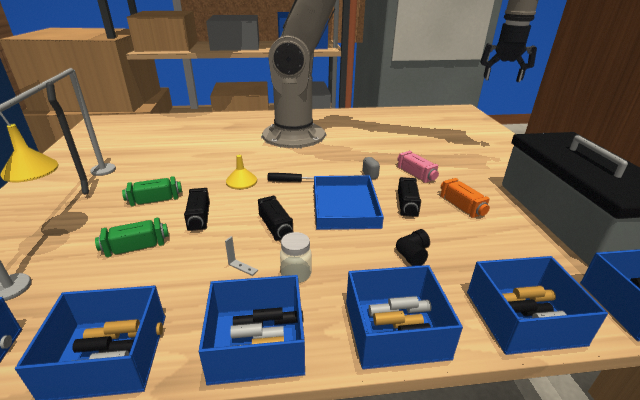

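```bash
cat >h.py <<'E'
import numpy as np,cv2,pickle
from scipy.optimize import minimize
def proj(f,P):
    c=P@f["R"].T+f["t"]; return np.c_[f["fx"]*c[:,0]/c[:,2]+f["cx"],f["fy"]*c[:,1]/c[:,2]+f["cy"]]
def ray(f,u,v,z):
    d=f["R"].T@np.array([(u-f["cx"])/f["fx"],(v-f["cy"])/f["fy"],1]); o=-f["R"].T@f["t"]
    return o+d*(z-o[2])/d[2]
def box(x0,x1,w,z0,z1): return np.array([[x,y,z] for x in(x0,x1) for y in(-w/2,w/2) for z in(z0,z1)])
a=np.linspace(0,2*np.pi,16,endpoint=False)
V=np.vstack([box(-.06,.06,.046,0,.05)]+[np.c_[np.full(16,s*.072),.015*np.cos(a),.025+.015*np.sin(a)] for s in(-1,1)])
VP=[V[:8],V[8:]]
B=box(-.105,.105,.16,0,.035)
def place(P,p):
    c,s=np.cos(p[2]),np.sin(p[2]); return P@np.array([[c,s,0],[-s,c,0],[0,0,1]])+[p[0],p[1],0]
def sil(f,parts,p,S=4):
    m=np.zeros((400*S,640*S),np.uint8)
    for P in parts:
        h=cv2.convexHull(((proj(f,place(P,p))+.5)*S).astype(np.float32)); cv2.fillConvexPoly(m,h.astype(np.int32),255)
    return cv2.resize(m,(640,400),interpolation=cv2.INTER_AREA)/255.
SP=[V[:8],np.vstack([V[8:24],V[8:24]*[0,1,1]]),np.vstack([V[24:],V[24:]*[0,1,1]])]
def fit(fs,masks,parts,p0):
    def cost(p):
        t=0
        for f,m in zip(fs,masks):
            s=sil(f,parts,p); t+=1-np.minimum(s,m).sum()/np.maximum(s,m).sum()
        return t
    b=min((minimize(cost,[p0[0],p0[1],y],method="Nelder-Mead",options=dict(initial_simplex=np.array([[p0[0],p0[1],y]]*4)+np.vstack([np.zeros(3),np.diag([.012,.012,.15])]),xatol=1e-4,fatol=1e-4)) for y in p0[2]),key=lambda r:r.fun)
    return b.x,b.fun
def blob(img,kind,uv):
    i=img.astype(int)
    m=(i.max(2)<58) if kind=="k" else ((i[...,2]>i[...,0]+35)&(i[...,2]>60))
    m=m.astype(np.uint8)
    n,l,st,c=cv2.connectedComponentsWithStats(m)
    d=[(abs(c[k]-uv).sum() if st[k,4]>100 else 1e9) for k in range(1,n)]; k=1+int(np.argmin(d))
    b=(l==k).astype(np.uint8); cs,_=cv2.findContours(b,cv2.RETR_EXTERNAL,2); o=np.zeros_like(b); cv2.drawContours(o,cs,-1,1,-1)
    return o.astype(float),st[k]
E
python3 - <<'E'
from h import *
t=pickle.load(open("top.pkl","rb"));s=pickle.load(open("scene.pkl","rb"))
ov=t["img"].copy();os_=s["img"].copy()
for nm,k,u,v,parts,yaws in [("A","k",(228,207),(408,196),SP,[-.3,.3]),("B","k",(359,187),(276,216),SP,[-.3,.3]),("C","k",(430,210),(197,208),SP,[-.3,.3]),("bin","b",(290,213),(348,202),[B],[1.5])]:
    m1,a1=blob(t["img"],k,u);m2,a2=blob(s["img"],k,v)
    p0=ray(t,*u,.03)[:2]
    for fs,ms in (([t,s],[m1,m2]),([t],[m1])):
        p,c=fit(fs,ms,parts,(p0[0],p0[1],yaws)); print(nm,len(fs),p.round(4),round(c,3),a1[4],a2[4])
        if len(fs)==2:
            for f,o in((t,ov),(s,os_)):
                cs,_=cv2.findContours((sil(f,parts,p)>.5).astype(np.uint8),0,2);cv2.drawContours(o,cs,-1,(255,0,0),1)
for n,u in (("jar",(346,118)),("brace",(386,138)),("funnelbase",(393,275)),("driver tip",(292,261)),("elbow",(252,134)),("green",(477,173)),("orange",(174,200)),("tape",(248,270)),("lamp",(575,187))): print(n,ray(t,*u,.03).round(3))
cv2.imwrite("pics/ov.png",np.hstack([cv2.resize(ov[140:300,150:470],(640,320))[:,:,::-1]]))
cv2.imwrite("pics/ov2.png",np.vstack([cv2.resize(ov[150:270,180:480],(750,300)),cv2.resize(os_[150:260,170:450],(750,295))])[:,:,::-1])
E
```

```text
A 2 [ 0.5109  0.2701 -0.2428] 0.232 963 687
A 1 [ 0.5108  0.2698 -0.2367] 0.093 963 687
B 2 [ 0.5727 -0.0826  0.3158] 0.256 896 889
B 1 [ 0.5724 -0.0826  0.334 ] 0.077 896 889
C 2 [ 0.5141 -0.2726  0.0918] 0.237 948 811
C 1 [ 0.5139 -0.2723  0.0513] 0.113 948 811
bin 2 [0.5057 0.1038 1.8481] 0.657 4457 3343
bin 1 [0.5018 0.1028 1.9177] 0.324 4457 3343
jar [ 0.763 -0.044  0.03 ]
brace [ 0.709 -0.154  0.03 ]
funnelbase [ 0.341 -0.174  0.03 ]
driver tip [0.372 0.092 0.03 ]
elbow [0.713 0.211 0.03 ]
green [ 0.617 -0.398  0.03 ]
orange [0.528 0.414 0.03 ]
tape [0.346 0.207 0.03 ]
lamp [ 0.584 -0.656  0.03 ]
```

View pics/ov2.png

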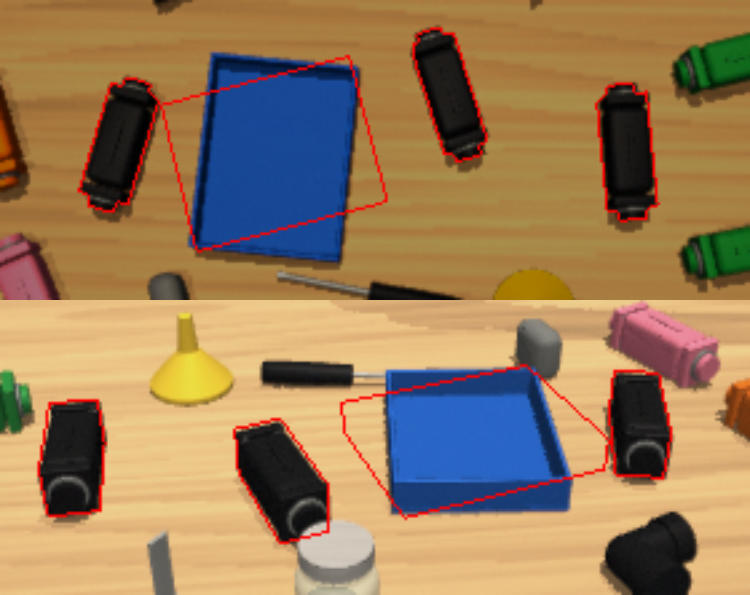

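>>> {"name": "send_rows", "arguments": {"motion": [{"dp": [0.03,-0.037,-0.005],"rot": [0,0,0.01],"grip": 0.0854},{"dp": [0.03,-0.037,-0.005],"rot": [0,0,0.01],"grip": 0.0854},{"dp": [0.03,-0.037,-0.005],"rot": [0,0,0.01],"grip": 0.0854},{"dp": [0.03,-0.037,-0.005],"rot": [0,0,0.01],"grip": 0.0854},{"dp": [0.03,-0.037,-0.005],"rot": [0,0,0.01],"grip": 0.0854},{"dp": [0.03,-0.037,-0.005],"rot": [0,0,0.01],"grip": 0.0854},{"dp": [0.03,-0.037,-0.005],"rot": [0,0,0.01],"grip": 0.0854},{"dp": [0.03,-0.037,-0.005],"rot": [0,0,0.01],"grip": 0.0854},{"dp": [0.03,-0.037,-0.005],"rot": [0,0,0.01],"grip": 0.0854},{"dp": [0.02,-0.03,-0.005],"rot": [0,0,0],"grip": 0.0854},{"dp": [0,0,0],"rot": [0,0,0],"grip": 0.0854}], "grip_force": 50}}

```text
clock: 1.48
tcp_pos: [0.5102, 0.2603, 0.1746]
orientation: [2.461, 1.948, -0.014]
contact_force: [-1.0, 0.4, 0.6]
grip_width: 0.0852
```

```bash
cat >>h.py <<'E'
from scipy.spatial.transform import Rotation as Ro
VAL=dict(A=(.5109,.2701,-.240),B=(.5727,-.0826,.322),C=(.5141,-.2726,.075))
def delta(o,x,y,z,yaw):
    "shift and world turn from state o to pointing down at x,y,z with valve yaw"
    R=Ro.from_rotvec(o["orientation"]); j=yaw+np.pi/2
    T=Ro.from_matrix(np.array([[np.cos(j),np.sin(j),0],[np.sin(j),-np.cos(j),0],[0,0,-1]]).T)
    T2=Ro.from_matrix(T.as_matrix()@np.diag([-1,-1,1]))
    r=min([(t*R.inv()).as_rotvec() for t in(T,T2)],key=np.linalg.norm)
    return (np.array([x,y,z])-o["tcp_pos"]).round(4),r.round(4)
E
python3 - <<'E'
from h import *
from bench import get_obs
o=get_obs();print(o["tcp_pos"],o["contact_force"],o["moment"]);print(delta(o,*VAL["A"][:2],.012,VAL["A"][2]))
t=pickle.load(open("top.pkl","rb"));s=pickle.load(open("scene.pkl","rb"))
m1,a1=blob(t["img"],"b",(290,213));m2,a2=blob(s["img"],"b",(348,202))
p0=ray(t,290,213,.02)
for fs,ms in (([t,s],[m1,m2]),([t],[m1])): print(fit(fs,ms,[B],(p0[0],p0[1],[-.1])))
E
```

```text
[0.51022362 0.26032195 0.17462128] [-0.96060531  0.37129765  0.56533508] [0.02167779 0.05431474 0.01621148]
(array([ 0.0007,  0.0098, -0.1626]), array([ 0.0075, -0.0051, -0.0081]))
(array([ 0.50306017,  0.10331809, -0.08223591]), np.float64(0.06055455015700184))
(array([ 0.50178831,  0.10321525, -0.08176162]), np.float64(0.023935831496448512))
```

>>> {"name": "send_rows", "arguments": {"motion": [{"dp": [0.001,0.01,-0.04],"rot": [0.007,-0.005,-0.008],"grip": 0.0854},{"dp": [0,0,-0.04],"rot": [0,0,0],"grip": 0.0854},{"dp": [0,0,0],"rot": [0,0,0],"grip": 0.0854}]}}

```text
clock: 1.85
tcp_pos: [0.5103, 0.2728, 0.0934]
orientation: [-2.469, -1.94, -0.002]
contact_force: [-0.0, -0.3, 0.4]
grip_width: 0.0854
```

```bash
python3 - <<'E'
from h import *
from bench import get_obs
o=get_obs();print(o["tcp_pos"],o["contact_force"],o["moment"]);print(delta(o,*VAL["A"][:2],.012,VAL["A"][2]))
E
```

```text
[0.5103192  0.27284878 0.09336226] [-0.00968176 -0.30425876  0.38701837] [0.03025846 0.0659217  0.00948177]
(array([ 0.0006, -0.0027, -0.0814]), array([-0.0019,  0.0002, -0.0012]))
```

>>> {"name": "send_rows", "arguments": {"motion": [{"dp": [0.0005,-0.0027,-0.03],"rot": [0,0,0],"grip": 0.0854},{"dp": [0,0,-0.03],"rot": [0,0,0],"grip": 0.0854},{"dp": [0,0,-0.018],"rot": [0,0,0],"grip": 0.0854},{"dp": [0,0,0],"rot": [0,0,0],"grip": 0.07},{"dp": [0,0,0],"rot": [0,0,0],"grip": 0.055},{"dp": [0,0,0],"rot": [0,0,0],"grip": 0.04},{"dp": [0,0,0],"rot": [0,0,0],"grip": 0.04},{"dp": [0,0,0],"rot": [0,0,0],"grip": 0.04},{"dp": [0,0,0],"rot": [0,0,0],"grip": 0.04}]}}

```text
clock: 2.98
tcp_pos: [0.5149, 0.2765, 0.023]
orientation: [-2.465, -1.944, -0.023]
contact_force: [-0.1, 0.0, -1.4]
grip_width: 0.0456
```

```bash
python3 - <<'E'
from h import *
from bench import get_obs
o=get_obs();print(o);print(delta(o,*VAL["A"][:2],.012,VAL["A"][2]))
E
```

```text
{'clock': 2.975, 'joints': array([-0.67085267,  0.59741522,  0.09548055,  1.93609992, -0.10110636,
        0.59819089,  0.82633015]), 'qvel': array([-0.00123083, -0.00211672, -0.00022417,  0.00123464, -0.00019747,
        0.00013689,  0.0003242 ]), 'tau': array([ 2.31410595e-03, -5.72539508e+01,  3.20408352e+00, -1.84822387e+01,
       -3.16029422e-03, -6.56278711e-02, -2.27733458e-04]), 'tcp_pos': array([0.51494392, 0.27654804, 0.02304287]), 'orientation': array([-2.46527197, -1.94374774, -0.02286794]), 'contact_force': array([-0.07675142,  0.02739162, -1.43477797]), 'moment': array([0.0251247 , 0.00699508, 0.00342258]), 'grip_width': 0.0456099781338391}
(array([-0.004 , -0.0064, -0.011 ]), array([-0.0107,  0.0101, -0.0045]))
```

>>> {"name": "send_rows", "arguments": {"motion": [{"dp": [0,0,0],"rot": [0,0,0],"grip": 0.07},{"dp": [0,0,0],"rot": [0,0,0],"grip": 0.07},{"dp": [0,0,0],"rot": [0,0,0],"grip": 0.07}]}}

```text
clock: 3.35
tcp_pos: [0.5152, 0.2767, 0.0232]
orientation: [-2.465, -1.944, -0.024]
contact_force: [-0.6, 1.0, -0.4]
grip_width: 0.07
```

```bash
python3 - <<'E'
from h import *
from bench import get_obs,imaging
f=imaging.grab_frame("wrist");cv2.imwrite("pics/w1.png",f["img"][:,:,::-1])
t=imaging.grab_frame("top");s=imaging.grab_frame("scene")
cv2.imwrite("pics/w1.png",np.vstack([f["img"],np.hstack([t["img"][150:270,150:310],s["img"][120:240,340:500],np.zeros((120,320,3),np.uint8)])])[:,:,::-1])
o=get_obs();print(o["tcp_pos"],o["grip_width"],o["contact_force"]);print(delta(o,*VAL["A"][:2],.012,VAL["A"][2]))
E
```

```text
[0.51515819 0.27665511 0.02318634] 0.06997314872445402 [0.32840258 1.00315198 0.94658171]
(array([-0.0043, -0.0066, -0.0112]), array([-0.0109,  0.0105, -0.0044]))
```

View pics/w1.png

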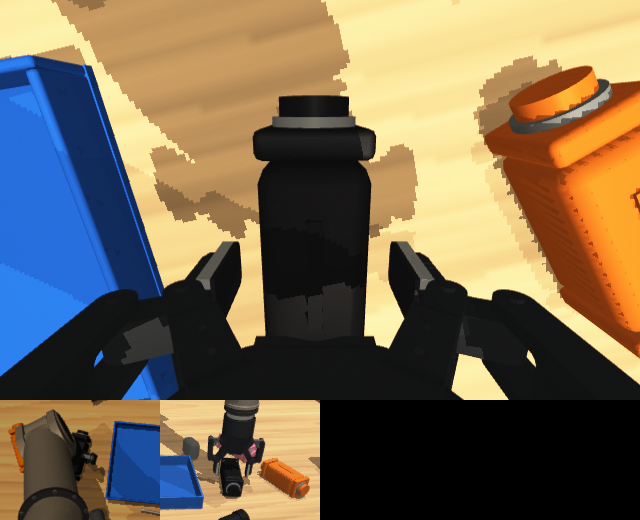

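>>> {"name": "send_rows", "arguments": {"motion": [{"dp": [0,0,-0.011],"rot": [-0.01,0.01,-0.004],"grip": 0.07},{"dp": [0,0,0],"rot": [0,0,0],"grip": 0.06}]}}

```text
clock: 3.75
tcp_pos: [0.515, 0.2767, 0.0113]
orientation: [-2.471, -1.94, 0.0]
contact_force: [0.1, -1.0, -0.8]
grip_width: 0.0602
```

>>> {"name": "send_rows", "arguments": {"motion": [{"dp": [0,0,0],"rot": [0,0,0],"grip": 0.05},{"dp": [0,0,0],"rot": [0,0,0],"grip": 0.04},{"dp": [0,0,0],"rot": [0,0,0],"grip": 0.04},{"dp": [0,0,0],"rot": [0,0,0],"grip": 0.04}]}}

```text
clock: 4.25
tcp_pos: [0.5151, 0.2767, 0.0111]
orientation: [-2.471, -1.94, 0.0]
contact_force: [0.9, 0.4, -0.9]
grip_width: 0.0452
```

>>> {"name": "send_rows", "arguments": {"motion": [{"dp": [0,0,0.02],"rot": [0,0,0],"grip": 0.04},{"dp": [0,0,0.035],"rot": [0,0,0],"grip": 0.04},{"dp": [0,0,0.03],"rot": [0,0,0],"grip": 0.04},{"dp": [0,0,0],"rot": [0,0,0],"grip": 0.04},{"dp": [0,0,0],"rot": [0.015,0.06,0],"grip": 0.04},{"dp": [0,0,0],"rot": [0.015,0.06,0],"grip": 0.04},{"dp": [0,0,0],"rot": [0.015,0.06,0],"grip": 0.04},{"dp": [0,0,0],"rot": [0.015,0.06,0],"grip": 0.04},{"dp": [0,0,0],"rot": [0,0,0],"grip": 0.04},{"dp": [0,0,0],"rot": [0,0,0],"grip": 0.04},{"dp": [0,0,0],"rot": [0,0,0],"grip": 0.04},{"dp": [0,0,0],"rot": [0,0,0],"grip": 0.04}]}}

```text
clock: 5.75
tcp_pos: [0.5107, 0.2761, 0.1001]
orientation: [-2.303, -1.813, 0.234]
contact_force: [0.6, -0.4, -1.6]
grip_width: 0.0457
```

```bash
cat >rd.py <<'E'
import sys,json; from h import *
from bench import get_obs,imaging
k=sys.argv[1];x,y,yw=VAL[k];F=[];M=[]
for i in range(int(sys.argv[2])):
    imaging.grab_frame("top");o=get_obs();F.append(o["contact_force"]);M.append(o["moment"])
F=np.array(F);M=np.array(M);n=len(M)**.5
j=np.array([-np.sin(yw),np.cos(yw),0])
print("t",o["clock"],"tcp",o["tcp_pos"].round(4),"w",round(o["grip_width"],4));print("F",F.mean(0).round(2),"M",M.mean(0).round(4),"Mj",(M@j).mean().round(4),"se",((M@j).std()/n).round(4))
print(delta(o,*(map(float,sys.argv[3:6])),yw))
E
python3 rd.py A 6 .515 .2767 .0111
```

```text
t 6.05 tcp [0.5111 0.2758 0.1   ] w 0.0455
F [ 0.26 -0.21 -1.5 ] M [-0.0717 -0.3228  0.0087] Mj -0.3306 se 0.0111
(array([ 0.0039,  0.0009, -0.0889]), array([-0.0604, -0.2493, -0.002 ]))
```

>>> {"name": "send_rows", "arguments": {"motion": [{"dp": [0,0,0],"rot": [-0.008,-0.031,0],"grip": 0.04},{"dp": [0,0,0],"rot": [-0.008,-0.031,0],"grip": 0.04},{"dp": [0,0,0],"rot": [-0.008,-0.031,0],"grip": 0.04},{"dp": [0,0,0],"rot": [-0.008,-0.031,0],"grip": 0.04},{"dp": [0,0,0],"rot": [-0.008,-0.031,0],"grip": 0.04},{"dp": [0,0,0],"rot": [-0.008,-0.031,0],"grip": 0.04},{"dp": [0,0,0],"rot": [-0.008,-0.031,0],"grip": 0.04},{"dp": [0,0,0],"rot": [-0.006,-0.025,0],"grip": 0.04},{"dp": [0,0,0],"rot": [0,0,0],"grip": 0.04},{"dp": [0,0,0],"rot": [0,0,0],"grip": 0.04}]}}

```text
clock: 7.3
tcp_pos: [0.5102, 0.2765, 0.1003]
orientation: [2.46, 1.937, 0.007]
contact_force: [0.1, 0.1, -1.6]
grip_width: 0.0458
```

```bash
python3 rd.py A 8 .515 .2767 .0111
```

```text
t 7.7 tcp [0.5102 0.2764 0.1003] w 0.0456
F [ 0.1   0.08 -1.57] M [-0.0069  0.0098 -0.0008] Mj 0.0079 se 0.011
(array([ 0.0048,  0.0003, -0.0892]), array([ 0.0053,  0.0095, -0.0029]))
```

>>> {"name": "send_rows", "arguments": {"motion": [{"dp": [0,0,0],"rot": [-0.015,-0.06,0],"grip": 0.04},{"dp": [0,0,0],"rot": [-0.015,-0.06,0],"grip": 0.04},{"dp": [0,0,0],"rot": [-0.015,-0.06,0],"grip": 0.04},{"dp": [0,0,0],"rot": [-0.015,-0.06,0],"grip": 0.04},{"dp": [0,0,0],"rot": [0,0,0],"grip": 0.04},{"dp": [0,0,0],"rot": [0,0,0],"grip": 0.04},{"dp": [0,0,0],"rot": [0,0,0],"grip": 0.04},{"dp": [0,0,0],"rot": [0,0,0],"grip": 0.04},{"dp": [0,0,0],"rot": [0.008,0.031,0],"grip": 0.04},{"dp": [0,0,0],"rot": [0.008,0.031,0],"grip": 0.04},{"dp": [0,0,0],"rot": [0.008,0.031,0],"grip": 0.04},{"dp": [0,0,0],"rot": [0.008,0.031,0],"grip": 0.04},{"dp": [0,0,0],"rot": [0.008,0.031,0],"grip": 0.04},{"dp": [0,0,0],"rot": [0.008,0.031,0],"grip": 0.04},{"dp": [0,0,0],"rot": [0.008,0.031,0],"grip": 0.04},{"dp": [0,0,0],"rot": [0.006,0.025,0],"grip": 0.04},{"dp": [0,0,0],"rot": [0,0,0],"grip": 0.04},{"dp": [0,0,0],"rot": [0,0,0],"grip": 0.04}]}}

```text
clock: 9.95
tcp_pos: [0.5146, 0.2735, 0.101]
orientation: [2.476, 1.932, 0.003]
contact_force: [-0.1, -0.2, -1.9]
grip_width: 0.0459
```

```bash
python3 rd.py A 8 .515 .2767 .0111
```

```text
t 10.35 tcp [0.5146 0.2736 0.1012] w 0.0458
F [-0.15 -0.16 -0.98] M [-0.0143  0.0068  0.0103] Mj 0.0032 se 0.0072
(array([ 0.0004,  0.0031, -0.0901]), array([-0.0004,  0.0024,  0.0056]))
```

```bash
python3 - <<'E'
from h import *
s=pickle.load(open("scene.pkl","rb"));w=cv2.imread("pics/w1.png")[400:520,160:320]
o=s["img"][120:240,340:500,::-1]
# front end of valve A
p=proj(s,place(np.array([[.06,0,.025]]),VAL["A"]))[0]-[340,120];print(p)
x,y=p.round().astype(int)
T=o[y-9:y+12,x-14:x+15]
r=cv2.matchTemplate(w,np.ascontiguousarray(T),cv2.TM_CCOEFF_NORMED);_,mx,_,l=cv2.minMaxLoc(r);print(mx,l[0]+14,l[1]+9,(x,y))
for d in((.004,.0065),): print(proj(s,place(np.array([[.06,0,.025]]),VAL["A"])+[*d,0])[0]-[340,120]-p)
E
```

```text
[69.66174777 87.21946995]
0.9442525506019592 72 87 (np.int64(70), np.int64(87))
[3.03327462 0.7182805 ]
```

>>> {"name": "send_rows", "arguments": {"motion": [{"dp": [-0.002,-0.002,-0.03],"rot": [0,0.002,0.005],"grip": 0.04},{"dp": [0,0,-0.03],"rot": [0,0,0],"grip": 0.04},{"dp": [0,0,-0.015],"rot": [0,0,0],"grip": 0.04},{"dp": [0,0,0],"rot": [0,0,0],"grip": 0.04}]}}

```text
clock: 10.85
tcp_pos: [0.5135, 0.2725, 0.0254]
orientation: [2.471, 1.94, 0.006]
contact_force: [-0.3, 0.3, -0.3]
grip_width: 0.0458
```

```bash
python3 rd.py A 1 .5125 .272 .0115
```

```text
t 10.9 tcp [0.514  0.2728 0.0262] w 0.0455
F [ 0.5  -0.15 -1.28] M [ 0.0028 -0.0176  0.0461] Mj -0.0164 se 0.0
(array([-0.0015, -0.0008, -0.0147]), array([-0.0028,  0.004 , -0.0001]))
```

>>> {"name": "send_rows", "arguments": {"motion": [{"dp": [-0.0015,-0.001,-0.006],"rot": [-0.003,0.004,0],"grip": 0.04},{"dp": [0,0,-0.004],"rot": [0,0,0],"grip": 0.04},{"dp": [0,0,-0.003],"rot": [0,0,0],"grip": 0.04},{"dp": [0,0,0],"rot": [0,0,0],"grip": 0.04}]}}

```text
clock: 11.4
tcp_pos: [0.514, 0.2728, 0.0148]
orientation: [2.471, 1.939, 0.006]
contact_force: [-0.4, 0.2, -1.4]
grip_width: 0.0455
```

>>> {"name": "send_rows", "arguments": {"motion": [{"dp": [-0.001,-0.001,-0.003],"rot": [-0.003,0.004,0],"grip": 0.04},{"dp": [0,0,-0.001],"rot": [0,0,0],"grip": 0.04}]}}

```text
clock: 11.65
tcp_pos: [0.5129, 0.2717, 0.0111]
orientation: [2.471, 1.939, -0.003]
contact_force: [-4.2, -1.2, 8.7]
grip_width: 0.0458
```

>>> {"name": "send_rows", "arguments": {"motion": [{"dp": [0,0,0],"rot": [0,0,0],"grip": 0.055},{"dp": [0,0,0],"rot": [0,0,0],"grip": 0.075},{"dp": [0,0,0],"rot": [0,0,0],"grip": 0.075},{"dp": [0,0,0.02],"rot": [0,0,0],"grip": 0.075},{"dp": [0,0,0.045],"rot": [0,0,0],"grip": 0.075},{"dp": [0,0,0.05],"rot": [0,0,0],"grip": 0.0854},{"dp": [0.007,-0.04,0],"rot": [0,0,0.07],"grip": 0.0854},{"dp": [0.007,-0.04,0],"rot": [0,0,0.07],"grip": 0.0854},{"dp": [0.007,-0.04,0],"rot": [0,0,0.07],"grip": 0.0854},{"dp": [0.007,-0.04,0],"rot": [0,0,0.07],"grip": 0.0854},{"dp": [0.007,-0.04,0],"rot": [0,0,0.07],"grip": 0.0854},{"dp": [0.007,-0.04,0],"rot": [0,0,0.07],"grip": 0.0854},{"dp": [0.007,-0.04,0],"rot": [0,0,0.07],"grip": 0.0854},{"dp": [0.007,-0.04,0],"rot": [0,0,0.05],"grip": 0.0854},{"dp": [0,-0.03,0],"rot": [0,0,0],"grip": 0.0854},{"dp": [0,0,0],"rot": [0,0,0],"grip": 0.0854}]}}

```text
clock: 13.65
tcp_pos: [0.5738, -0.0886, 0.1499]
orientation: [1.835, 2.537, 0.026]
contact_force: [-0.2, 0.5, 0.0]
grip_width: 0.0854
```

```bash
python3 - <<'E'
from h import *
from bench import get_obs,imaging
t=imaging.grab_frame("top");s=imaging.grab_frame("scene")
o=get_obs();print(o["tcp_pos"],o["moment"]);print(delta(o,*VAL["B"][:2],.012,VAL["B"][2]))
m1,a1=blob(t["img"],"k",(228,207));m2,a2=blob(s["img"],"k",(408,196))
print(fit([t],[m1],SP,VAL["A"][:2]+([-.24],)),fit([t,s],[m1,m2],SP,VAL["A"][:2]+([-.24],)))
E
```

```text
[ 0.57414634 -0.08486371  0.14961452] [0.05086538 0.03303121 0.02570508]
(array([-0.0014,  0.0023, -0.1376]), array([-0.0095,  0.0181, -0.0014]))
(array([ 0.51019988,  0.26901076, -0.22599758]), np.float64(0.11260812562714684)) (array([ 0.51104068,  0.27081235, -0.25344536]), np.float64(0.25729605337205463))
```

>>> {"name": "send_rows", "arguments": {"motion": [{"dp": [-0.001,0.002,-0.04],"rot": [-0.009,0.018,0],"grip": 0.0854},{"dp": [0,0,-0.04],"rot": [0,0,0],"grip": 0.0854},{"dp": [0,0,0],"rot": [0,0,0],"grip": 0.0854}]}}

```text
clock: 14.12
tcp_pos: [0.5747, -0.0766, 0.0705]
orientation: [1.825, 2.556, 0.007]
contact_force: [-0.5, -0.3, 0.9]
grip_width: 0.0852
```

```bash
python3 rd.py B 1 .5727 -.0826 .012
```

```text
t 14.175 tcp [ 0.5764 -0.0766  0.0723] w 0.0854
F [0.87 1.56 0.6 ] M [ 0.0249 -0.001  -0.0144] Mj -0.0089 se 0.0
(array([-0.0037, -0.006 , -0.0603]), array([-0.0029,  0.0072, -0.0086]))
```

>>> {"name": "send_rows", "arguments": {"motion": [{"dp": [-0.0035,-0.006,-0.015],"rot": [-0.003,0.007,-0.008],"grip": 0.0854},{"dp": [0,0,-0.025],"rot": [0,0,0],"grip": 0.0854},{"dp": [0,0,0],"rot": [0,0,0],"grip": 0.0854},{"dp": [0,0,0],"rot": [0,0,0],"grip": 0.0854}]}}

```text
clock: 14.68
tcp_pos: [0.5762, -0.0827, 0.0361]
orientation: [1.832, 2.544, 0.006]
contact_force: [1.0, 0.6, 0.3]
grip_width: 0.0856
```

```bash
python3 rd.py B 1 .5727 -.0826 .012
```

```text
t 14.725 tcp [ 0.5761 -0.0826  0.036 ] w 0.0857
F [-0.29  0.38  0.01] M [-0.0017  0.0584 -0.0542] Mj 0.056 se 0.0
(array([-0.0034,  0.    , -0.024 ]), array([ 0.0006,  0.0075, -0.0006]))
```

>>> {"name": "send_rows", "arguments": {"motion": [{"dp": [-0.0035,0,-0.024],"rot": [0,0.007,0],"grip": 0.0854},{"dp": [0,0,0],"rot": [0,0,0],"grip": 0.075}]}}

```text
clock: 14.98
tcp_pos: [0.5741, -0.0829, 0.0139]
orientation: [1.834, 2.546, 0.003]
contact_force: [-0.2, 0.6, -0.9]
grip_width: 0.0749
```

```bash
python3 rd.py B 1 .5727 -.0826 .012
```

```text
t 15.025 tcp [ 0.5754 -0.083   0.0151] w 0.0748
F [ 0.27  0.09 -1.05] M [-0.0312  0.009   0.0249] Mj 0.0184 se 0.0
(array([-0.0027,  0.0004, -0.0031]), array([ 0.001 ,  0.0067, -0.0002]))
```

Close and lift, then tip + (as before).

>>> {"name": "send_rows", "arguments": {"motion": [{"dp": [-0.002,0,-0.003],"rot": [0,0.004,0],"grip": 0.065},{"dp": [0,0,0],"rot": [0,0,0],"grip": 0.05},{"dp": [0,0,0],"rot": [0,0,0],"grip": 0.04},{"dp": [0,0,0],"rot": [0,0,0],"grip": 0.04},{"dp": [0,0,0],"rot": [0,0,0],"grip": 0.04}]}}

```text
clock: 15.65
tcp_pos: [0.5749, -0.0832, 0.0145]
orientation: [1.833, 2.544, 0.004]
contact_force: [-0.8, 0.4, -1.8]
grip_width: 0.0457
```

```bash
python3 rd.py B 1 .5727 -.0826 .012
```

```text
t 15.7 tcp [ 0.5749 -0.0832  0.0144] w 0.0455
F [ 0.1  -0.3  -1.33] M [ 0.0307  0.018  -0.032 ] Mj 0.0073 se 0.0
(array([-0.0022,  0.0006, -0.0024]), array([ 0.0012,  0.0061, -0.0001]))
```

>>> {"name": "send_rows", "arguments": {"motion": [{"dp": [0,0,0.02],"rot": [0,0,0],"grip": 0.04},{"dp": [0,0,0.035],"rot": [0,0,0],"grip": 0.04},{"dp": [0,0,0.03],"rot": [0,0,0],"grip": 0.04},{"dp": [0,0,0],"rot": [0,0,0],"grip": 0.04},{"dp": [0,0,0],"rot": [-0.019,0.058,0],"grip": 0.04},{"dp": [0,0,0],"rot": [-0.019,0.058,0],"grip": 0.04},{"dp": [0,0,0],"rot": [-0.019,0.058,0],"grip": 0.04},{"dp": [0,0,0],"rot": [-0.019,0.058,0],"grip": 0.04},{"dp": [0,0,0],"rot": [0,0,0],"grip": 0.04},{"dp": [0,0,0],"rot": [0,0,0],"grip": 0.04},{"dp": [0,0,0],"rot": [0,0,0],"grip": 0.04},{"dp": [0,0,0],"rot": [0.01,-0.029,0],"grip": 0.04},{"dp": [0,0,0],"rot": [0.01,-0.029,0],"grip": 0.04},{"dp": [0,0,0],"rot": [0.01,-0.029,0],"grip": 0.04},{"dp": [0,0,0],"rot": [0.01,-0.029,0],"grip": 0.04},{"dp": [0,0,0],"rot": [0.01,-0.029,0],"grip": 0.04},{"dp": [0,0,0],"rot": [0.01,-0.029,0],"grip": 0.04},{"dp": [0,0,0],"rot": [0.01,-0.029,0],"grip": 0.04},{"dp": [0,0,0],"rot": [0.008,-0.025,0],"grip": 0.04},{"dp": [0,0,0],"rot": [0,0,0],"grip": 0.04}]}}

```text
clock: 18.2
tcp_pos: [0.565, -0.0871, 0.0956]
orientation: [1.843, 2.543, 0.007]
contact_force: [-0.3, -0.1, -2.0]
grip_width: 0.0456
```

```bash
python3 rd.py B 10 .5749 -.0832 .0144
```

```text
t 18.7 tcp [ 0.5657 -0.0864  0.0951] w 0.0452
F [ 0.16  0.07 -2.14] M [-0.0157  0.0082  0.0069] Mj 0.0127 se 0.0113
(array([ 0.0092,  0.0032, -0.0807]), array([-0.0034,  0.0027,  0.0044]))
```

>>> {"name": "send_rows", "arguments": {"motion": [{"dp": [0,0,0],"rot": [0.019,-0.058,0],"grip": 0.04},{"dp": [0,0,0],"rot": [0.019,-0.058,0],"grip": 0.04},{"dp": [0,0,0],"rot": [0.019,-0.058,0],"grip": 0.04},{"dp": [0,0,0],"rot": [0.019,-0.058,0],"grip": 0.04},{"dp": [0,0,0],"rot": [0,0,0],"grip": 0.04},{"dp": [0,0,0],"rot": [0,0,0],"grip": 0.04},{"dp": [0,0,0],"rot": [0,0,0],"grip": 0.04},{"dp": [0,0,0],"rot": [-0.01,0.029,0],"grip": 0.04},{"dp": [0,0,0],"rot": [-0.01,0.029,0],"grip": 0.04},{"dp": [0,0,0],"rot": [-0.01,0.029,0],"grip": 0.04},{"dp": [0,0,0],"rot": [-0.01,0.029,0],"grip": 0.04},{"dp": [0,0,0],"rot": [-0.01,0.029,0],"grip": 0.04},{"dp": [0,0,0],"rot": [-0.01,0.029,0],"grip": 0.04},{"dp": [0,0,0],"rot": [-0.01,0.029,0],"grip": 0.04},{"dp": [0,0,0],"rot": [-0.008,0.025,0],"grip": 0.04},{"dp": [0,0,0],"rot": [0,0,0],"grip": 0.04}]}}

```text
clock: 20.7
tcp_pos: [0.5717, -0.0823, 0.0958]
orientation: [1.829, 2.549, 0.0]
contact_force: [-0.2, -0.1, -1.8]
grip_width: 0.0455
```

```bash
python3 rd.py B 10 .5749 -.0832 .0144
```

```text
t 21.2 tcp [ 0.5709 -0.0831  0.0959] w 0.0454
F [ 0.07  0.4  -2.14] M [-0.0025 -0.0051 -0.0058] Mj -0.0041 se 0.0075
(array([ 0.004 , -0.0001, -0.0815]), array([ 0.0026,  0.0039, -0.0027]))
```

>>> {"name": "send_rows", "arguments": {"motion": [{"dp": [0.004,0,-0.03],"rot": [0.003,0.004,-0.003],"grip": 0.04},{"dp": [0,0,-0.03],"rot": [0,0,0],"grip": 0.04},{"dp": [0,0,-0.012],"rot": [0,0,0],"grip": 0.04},{"dp": [0,0,0],"rot": [0,0,0],"grip": 0.04},{"dp": [0,0,0],"rot": [0,0,0],"grip": 0.04}]}}

```text
clock: 21.82
tcp_pos: [0.5768, -0.0835, 0.0243]
orientation: [1.836, 2.545, 0.004]
contact_force: [-0.0, -0.5, -0.7]
grip_width: 0.0453
```

```bash
python3 rd.py B 1 .5749 -.0832 .0144
```

```text
t 21.875 tcp [ 0.5768 -0.0834  0.0244] w 0.0457
F [ 0.97  0.51 -0.97] M [ 0.0297  0.021  -0.0109] Mj 0.0105 se 0.0
(array([-0.0019,  0.0002, -0.01  ]), array([-0.0005,  0.0043,  0.0009]))
```

>>> {"name": "send_rows", "arguments": {"motion": [{"dp": [-0.002,0,-0.005],"rot": [0,0.004,0.001],"grip": 0.04},{"dp": [0,0,-0.004],"rot": [0,0,0],"grip": 0.04},{"dp": [0,0,0],"rot": [0,0,0],"grip": 0.04}]}}

```text
clock: 22.25
tcp_pos: [0.5757, -0.0835, 0.0164]
orientation: [1.835, 2.547, 0.003]
contact_force: [-0.0, 0.1, -1.4]
grip_width: 0.0457
```

>>> {"name": "send_rows", "arguments": {"motion": [{"dp": [-0.001,0,-0.002],"rot": [0,0.003,0],"grip": 0.04},{"dp": [0,0,-0.001],"rot": [0,0,0],"grip": 0.04}]}}

```text
clock: 22.5
tcp_pos: [0.5749, -0.0835, 0.0144]
orientation: [-1.836, -2.549, -0.001]
contact_force: [-6.9, 1.5, 15.7]
grip_width: 0.0454
```

>>> {"name": "send_rows", "arguments": {"motion": [{"dp": [0,0,0.0005],"rot": [0,0,0],"grip": 0.055},{"dp": [0,0,0],"rot": [0,0,0],"grip": 0.075},{"dp": [0,0,0],"rot": [0,0,0],"grip": 0.075},{"dp": [0,0,0.02],"rot": [0,0,0],"grip": 0.075},{"dp": [0,0,0.045],"rot": [0,0,0],"grip": 0.075},{"dp": [0,0,0.03],"rot": [0,0,0],"grip": 0.0854},{"dp": [-0.012,-0.038,0],"rot": [0,0,-0.05],"grip": 0.0854},{"dp": [-0.012,-0.038,0],"rot": [0,0,-0.05],"grip": 0.0854},{"dp": [-0.012,-0.038,0],"rot": [0,0,-0.05],"grip": 0.0854},{"dp": [-0.012,-0.038,0],"rot": [0,0,-0.05],"grip": 0.0854},{"dp": [-0.012,-0.035,0],"rot": [0,0,-0.047],"grip": 0.0854},{"dp": [0,0,0],"rot": [0,0,0],"grip": 0.0854},{"dp": [0,0,0],"rot": [0,0,0],"grip": 0.0854}]}}

```text
clock: 24.12
tcp_pos: [0.5169, -0.2755, 0.127]
orientation: [2.134, 2.288, 0.013]
contact_force: [-0.2, 0.6, 0.4]
grip_width: 0.0853
```

```bash
python3 rd.py C 1 .5141 -.2726 .035
```

```text
t 24.175 tcp [ 0.5168 -0.2758  0.127 ] w 0.0856
F [-0.62 -0.45 -0.24] M [-0.0284 -0.0286  0.0288] Mj -0.0264 se 0.0
(array([-0.0027,  0.0032, -0.092 ]), array([0.0032, 0.015 , 0.0056]))
```

>>> {"name": "send_rows", "arguments": {"motion": [{"dp": [-0.003,0.003,-0.045],"rot": [0.003,0.015,0.005],"grip": 0.0854},{"dp": [0,0,-0.04],"rot": [0,0,0],"grip": 0.0854},{"dp": [0,0,0],"rot": [0,0,0],"grip": 0.0854},{"dp": [0,0,0],"rot": [0,0,0],"grip": 0.0854}]}}

```text
clock: 24.68
tcp_pos: [0.5181, -0.2686, 0.0436]
orientation: [2.126, 2.308, 0.006]
contact_force: [-0.6, -0.4, 0.4]
grip_width: 0.0855
```

```bash
python3 rd.py C 1 .5141 -.2726 .013
```

```text
t 24.725 tcp [ 0.518  -0.2685  0.0436] w 0.0856
F [-0.31  0.49  0.23] M [0.0334 0.0207 0.0203] Mj 0.0181 se 0.0
(array([-0.0039, -0.0041, -0.0306]), array([-0.0005,  0.0055, -0.0074]))
```

>>> {"name": "send_rows", "arguments": {"motion": [{"dp": [-0.005,-0.004,-0.031],"rot": [0,0.006,-0.007],"grip": 0.0854},{"dp": [0,0,0],"rot": [0,0,0],"grip": 0.075},{"dp": [0,0,0],"rot": [0,0,0],"grip": 0.07}]}}

```text
clock: 25.1
tcp_pos: [0.5169, -0.2734, 0.0176]
orientation: [2.13, 2.299, 0.005]
contact_force: [0.1, -1.3, -0.7]
grip_width: 0.0701
```

```bash
python3 rd.py C 1 .5141 -.2726 .013
```

```text
t 25.15 tcp [ 0.5167 -0.2733  0.0175] w 0.0698
F [-0.33 -0.39  0.51] M [-0.0247  0.0507 -0.0219] Mj 0.0524 se 0.0
(array([-0.0026,  0.0007, -0.0045]), array([ 0.002 ,  0.007 , -0.0013]))
```

>>> {"name": "send_rows", "arguments": {"motion": [{"dp": [-0.0025,0.0005,-0.004],"rot": [0.002,0.007,0],"grip": 0.06},{"dp": [0,0,0],"rot": [0,0,0],"grip": 0.05},{"dp": [0,0,0],"rot": [0,0,0],"grip": 0.04},{"dp": [0,0,0],"rot": [0,0,0],"grip": 0.04},{"dp": [0,0,0],"rot": [0,0,0],"grip": 0.04}]}}

```text
clock: 25.78
tcp_pos: [0.5155, -0.2731, 0.0154]
orientation: [2.133, 2.303, 0.002]
contact_force: [-0.2, -0.3, 0.1]
grip_width: 0.0455
```

```bash
python3 rd.py C 1 .5141 -.2726 .013
```

```text
t 25.825 tcp [ 0.5155 -0.2731  0.0154] w 0.0456
F [0.07 0.79 0.56] M [0.0045 0.035  0.0079] Mj 0.0345 se 0.0
(array([-0.0014,  0.0005, -0.0024]), array([ 0.001 ,  0.0027, -0.0016]))
```

>>> {"name": "send_rows", "arguments": {"motion": [{"dp": [0,0,0.02],"rot": [0,0,0],"grip": 0.04},{"dp": [0,0,0.035],"rot": [0,0,0],"grip": 0.04},{"dp": [0,0,0.03],"rot": [0,0,0],"grip": 0.04},{"dp": [0,0,0],"rot": [0,0,0],"grip": 0.04},{"dp": [0,0,0],"rot": [-0.005,0.061,0],"grip": 0.04},{"dp": [0,0,0],"rot": [-0.005,0.061,0],"grip": 0.04},{"dp": [0,0,0],"rot": [-0.005,0.061,0],"grip": 0.04},{"dp": [0,0,0],"rot": [-0.005,0.061,0],"grip": 0.04},{"dp": [0,0,0],"rot": [0,0,0],"grip": 0.04},{"dp": [0,0,0],"rot": [0,0,0],"grip": 0.04},{"dp": [0,0,0],"rot": [0,0,0],"grip": 0.04},{"dp": [0,0,0],"rot": [0.002,-0.031,0],"grip": 0.04},{"dp": [0,0,0],"rot": [0.002,-0.031,0],"grip": 0.04},{"dp": [0,0,0],"rot": [0.002,-0.031,0],"grip": 0.04},{"dp": [0,0,0],"rot": [0.002,-0.031,0],"grip": 0.04},{"dp": [0,0,0],"rot": [0.002,-0.031,0],"grip": 0.04},{"dp": [0,0,0],"rot": [0.002,-0.031,0],"grip": 0.04},{"dp": [0,0,0],"rot": [0.002,-0.031,0],"grip": 0.04},{"dp": [0,0,0],"rot": [0.002,-0.025,0],"grip": 0.04},{"dp": [0,0,0],"rot": [0,0,0],"grip": 0.04}]}}

```text
clock: 28.32
tcp_pos: [0.5081, -0.2729, 0.1038]
orientation: [2.136, 2.295, 0.005]
contact_force: [0.9, -0.0, -1.5]
grip_width: 0.0449
```

```bash
python3 rd.py C 12 .5141 -.2726 .013
```

```text
t 28.925 tcp [ 0.5087 -0.2727  0.1036] w 0.0456
F [ 0.15  0.07 -2.19] M [-0.0013  0.0243  0.0108] Mj 0.0243 se 0.0057
(array([ 0.0054,  0.0001, -0.0906]), array([0.0022, 0.0063, 0.0025]))
```

>>> {"name": "send_rows", "arguments": {"motion": [{"dp": [0,0,0],"rot": [0.005,-0.061,0],"grip": 0.04},{"dp": [0,0,0],"rot": [0.005,-0.061,0],"grip": 0.04},{"dp": [0,0,0],"rot": [0.005,-0.061,0],"grip": 0.04},{"dp": [0,0,0],"rot": [0.005,-0.061,0],"grip": 0.04},{"dp": [0,0,0],"rot": [0,0,0],"grip": 0.04},{"dp": [0,0,0],"rot": [0,0,0],"grip": 0.04},{"dp": [0,0,0],"rot": [0,0,0],"grip": 0.04},{"dp": [0,0,0],"rot": [-0.002,0.031,0],"grip": 0.04},{"dp": [0,0,0],"rot": [-0.002,0.031,0],"grip": 0.04},{"dp": [0,0,0],"rot": [-0.002,0.031,0],"grip": 0.04},{"dp": [0,0,0],"rot": [-0.002,0.031,0],"grip": 0.04},{"dp": [0,0,0],"rot": [-0.002,0.031,0],"grip": 0.04},{"dp": [0,0,0],"rot": [-0.002,0.031,0],"grip": 0.04},{"dp": [0,0,0],"rot": [-0.002,0.031,0],"grip": 0.04},{"dp": [0,0,0],"rot": [-0.002,0.025,0],"grip": 0.04},{"dp": [0,0,0],"rot": [0,0,0],"grip": 0.04}]}}

```text
clock: 30.92
tcp_pos: [0.5137, -0.2709, 0.1043]
orientation: [2.131, 2.306, -0.002]
contact_force: [-0.3, 0.1, -2.0]
grip_width: 0.0455
```

```bash
python3 rd.py C 12 .5141 -.2726 .013
```

```text
t 31.525 tcp [ 0.5129 -0.2713  0.1044] w 0.0457
F [ 0.06  0.   -1.84] M [-0.0144 -0.0204  0.0145] Mj -0.0192 se 0.0088
(array([ 0.0012, -0.0013, -0.0914]), array([ 0.0019,  0.0005, -0.0024]))
```

>>> {"name": "send_rows", "arguments": {"motion": [{"dp": [0,0,0],"rot": [-0.005,0.061,0],"grip": 0.04},{"dp": [0,0,0],"rot": [-0.005,0.061,0],"grip": 0.04},{"dp": [0,0,0],"rot": [-0.005,0.061,0],"grip": 0.04},{"dp": [0,0,0],"rot": [-0.005,0.061,0],"grip": 0.04},{"dp": [0,0,0],"rot": [0,0,0],"grip": 0.04},{"dp": [0,0,0],"rot": [0,0,0],"grip": 0.04},{"dp": [0,0,0],"rot": [0,0,0],"grip": 0.04},{"dp": [0,0,0],"rot": [0.002,-0.031,0],"grip": 0.04},{"dp": [0,0,0],"rot": [0.002,-0.031,0],"grip": 0.04},{"dp": [0,0,0],"rot": [0.002,-0.031,0],"grip": 0.04},{"dp": [0,0,0],"rot": [0.002,-0.031,0],"grip": 0.04},{"dp": [0,0,0],"rot": [0.002,-0.031,0],"grip": 0.04},{"dp": [0,0,0],"rot": [0.002,-0.031,0],"grip": 0.04},{"dp": [0,0,0],"rot": [0.002,-0.031,0],"grip": 0.04},{"dp": [0,0,0],"rot": [0.002,-0.021,0],"grip": 0.04},{"dp": [0,0,0],"rot": [0,0,0],"grip": 0.04}]}}

```text
clock: 33.52
tcp_pos: [0.5094, -0.2733, 0.1059]
orientation: [2.135, 2.292, 0.001]
contact_force: [0.4, -0.7, -2.3]
grip_width: 0.0453
```

```bash
python3 rd.py C 16 .5141 -.2726 .013
```

```text
t 34.325 tcp [ 0.51   -0.273   0.1058] w 0.0454
F [-0.1   0.09 -2.22] M [ 0.0051  0.0271 -0.0009] Mj 0.0266 se 0.0088
(array([ 0.0041,  0.0004, -0.0928]), array([0.0059, 0.0072, 0.0031]))
```

>>> {"name": "send_rows", "arguments": {"motion": [{"dp": [0,0,0],"rot": [0.005,-0.061,0],"grip": 0.04},{"dp": [0,0,0],"rot": [0.005,-0.061,0],"grip": 0.04},{"dp": [0,0,0],"rot": [0.005,-0.061,0],"grip": 0.04},{"dp": [0,0,0],"rot": [0.005,-0.061,0],"grip": 0.04},{"dp": [0,0,0],"rot": [0,0,0],"grip": 0.04},{"dp": [0,0,0],"rot": [0,0,0],"grip": 0.04},{"dp": [0,0,0],"rot": [0,0,0],"grip": 0.04},{"dp": [0,0,0],"rot": [-0.002,0.031,0],"grip": 0.04},{"dp": [0,0,0],"rot": [-0.002,0.031,0],"grip": 0.04},{"dp": [0,0,0],"rot": [-0.002,0.031,0],"grip": 0.04},{"dp": [0,0,0],"rot": [-0.002,0.031,0],"grip": 0.04},{"dp": [0,0,0],"rot": [-0.002,0.031,0],"grip": 0.04},{"dp": [0,0,0],"rot": [-0.002,0.031,0],"grip": 0.04},{"dp": [0,0,0],"rot": [-0.002,0.031,0],"grip": 0.04},{"dp": [0,0,0],"rot": [-0.002,0.025,0],"grip": 0.04},{"dp": [0,0,0],"rot": [0,0,0],"grip": 0.04}]}}

```text
clock: 36.33
tcp_pos: [0.5148, -0.2714, 0.1065]
orientation: [2.13, 2.302, -0.005]
contact_force: [-0.4, 0.1, -2.5]
grip_width: 0.0453
```

```bash
python3 rd.py C 16 .5141 -.2726 .013
```

```text
t 37.125 tcp [ 0.5141 -0.2717  0.1066] w 0.0454
F [ 0.21 -0.27 -2.15] M [-0.0038 -0.0345  0.0023] Mj -0.0341 se 0.0061
(array([ 0.    , -0.0009, -0.0936]), array([ 0.0056,  0.0014, -0.0016]))
```

>>> {"name": "send_rows", "arguments": {"motion": [{"dp": [0,0.015,0.02],"rot": [0.005,0.001,0],"grip": 0.04},{"dp": [-0.001,0.03,0],"rot": [0,0,-0.015],"grip": 0.04},{"dp": [-0.001,0.037,0],"rot": [0,0,-0.015],"grip": 0.04},{"dp": [-0.001,0.037,0],"rot": [0,0,-0.015],"grip": 0.04},{"dp": [-0.001,0.037,0],"rot": [0,0,-0.015],"grip": 0.04},{"dp": [-0.001,0.037,0],"rot": [0,0,-0.015],"grip": 0.04},{"dp": [-0.001,0.037,0],"rot": [0,0,-0.015],"grip": 0.04},{"dp": [-0.001,0.037,0],"rot": [0,0,-0.015],"grip": 0.04},{"dp": [-0.001,0.037,0],"rot": [0,0,-0.015],"grip": 0.04},{"dp": [-0.001,0.035,0],"rot": [0,0,-0.015],"grip": 0.04},{"dp": [-0.001,0.025,0],"rot": [0,0,-0.015],"grip": 0.04},{"dp": [0,0,0],"rot": [0,0,0],"grip": 0.04},{"dp": [0,0,0],"rot": [0,0,0],"grip": 0.04}]}}

```text
clock: 38.75
tcp_pos: [0.5035, 0.1019, 0.1288]
orientation: [2.306, 2.127, 0.004]
contact_force: [-1.2, -0.3, -3.7]
grip_width: 0.0452
```

```bash
sed -i 's/^VAL=dict(/VAL=dict(bin=(.5025,.1033,-.082),/' h.py; python3 rd.py bin 1 .5025 .1033 .0204
```

```text
t 38.8 tcp [0.5035 0.102  0.1288] w 0.0456
F [ 0.2   1.04 -1.66] M [-0.0006  0.0033  0.0004] Mj 0.0032 se 0.0
(array([-0.001 ,  0.0013, -0.1084]), array([ 0.0014,  0.0049, -0.0013]))
```

>>> {"name": "send_rows", "arguments": {"motion": [{"dp": [-0.001,0.001,-0.03],"rot": [0.001,0.005,0],"grip": 0.04},{"dp": [0,0,-0.035],"rot": [0,0,0],"grip": 0.04},{"dp": [0,0,-0.02],"rot": [0,0,0],"grip": 0.04},{"dp": [0,0,0],"rot": [0,0,0],"grip": 0.04},{"dp": [0,0,0],"rot": [0,0,0],"grip": 0.04}]}}

```text
clock: 39.42
tcp_pos: [0.5048, 0.0969, 0.0433]
orientation: [2.316, 2.118, 0.002]
contact_force: [0.4, -0.8, -1.9]
grip_width: 0.0453
```

```bash
python3 rd.py bin 1 .5025 .1033 .0204
```

```text
t 39.475 tcp [0.5048 0.0969 0.0435] w 0.0455
F [-0.45  0.36 -2.8 ] M [-0.0073 -0.0511  0.0071] Mj -0.0515 se 0.0
(array([-0.0023,  0.0064, -0.0231]), array([0.0015, 0.0037, 0.0073]))
```

>>> {"name": "send_rows", "arguments": {"motion": [{"dp": [-0.002,0.006,-0.012],"rot": [0.001,0.004,0.007],"grip": 0.04},{"dp": [0,0,-0.003],"rot": [0,0,0],"grip": 0.04},{"dp": [0,0,0],"rot": [0,0,0],"grip": 0.04}]}}

```text
clock: 39.85
tcp_pos: [0.5038, 0.1038, 0.029]
orientation: [2.309, 2.128, 0.003]
contact_force: [-0.5, 0.1, -2.1]
grip_width: 0.0452
```

```bash
python3 rd.py bin 1 .5025 .1033 .0204
```

```text
t 39.9 tcp [0.5037 0.1038 0.029 ] w 0.0453
F [ 0.52 -0.25 -3.11] M [-0.0163  0.0046 -0.0175] Mj 0.0033 se 0.0
(array([-0.0012, -0.0005, -0.0086]), array([-0.0008,  0.0022, -0.0004]))
```

>>> {"name": "send_rows", "arguments": {"motion": [{"dp": [0,0,-0.005],"rot": [0,0.002,0],"grip": 0.04},{"dp": [0,0,-0.001],"rot": [0,0,0],"grip": 0.04},{"dp": [0,0,0],"rot": [0,0,0],"grip": 0.04}]}}

```text
clock: 40.28
tcp_pos: [0.5039, 0.1038, 0.0229]
orientation: [-2.31, -2.129, -0.002]
contact_force: [-0.6, 0.4, -2.3]
grip_width: 0.0452
```

>>> {"name": "send_rows", "arguments": {"motion": [{"dp": [0,0,-0.0012],"rot": [0,0,0],"grip": 0.04},{"dp": [0,0,-0.0008],"rot": [0,0,0],"grip": 0.04}]}}

```text
clock: 40.52
tcp_pos: [0.5041, 0.1038, 0.0209]
orientation: [-2.31, -2.129, -0.002]
contact_force: [-0.2, 0.2, -2.3]
grip_width: 0.0457
```

>>> {"name": "send_rows", "arguments": {"motion": [{"dp": [0,0,-0.0006],"rot": [0,0,0],"grip": 0.04},{"dp": [0,0,-0.0004],"rot": [0,0,0],"grip": 0.04}]}}

```text
clock: 40.78
tcp_pos: [0.5041, 0.1038, 0.0204]
orientation: [-2.31, -2.129, -0.002]
contact_force: [-2.7, -1.0, 6.9]
grip_width: 0.0451
```

>>> {"name": "send_rows", "arguments": {"motion": [{"dp": [0,0,0],"rot": [0,0,0],"grip": 0.055},{"dp": [0,0,0],"rot": [0,0,0],"grip": 0.07},{"dp": [0,0,0],"rot": [0,0,0],"grip": 0.07},{"dp": [0,0,0.02],"rot": [0,0,0],"grip": 0.07},{"dp": [0,0,0.045],"rot": [0,0,0],"grip": 0.07},{"dp": [0,0,0.05],"rot": [0,0,0],"grip": 0.07},{"dp": [0,0,0.05],"rot": [0,0,0],"grip": 0.07},{"dp": [-0.03,0.05,0.02],"rot": [0,0,0],"grip": 0.07},{"dp": [-0.03,0.06,0.02],"rot": [0,0,0],"grip": 0.07},{"dp": [-0.03,0.06,0],"rot": [0,0,0],"grip": 0.07},{"dp": [-0.03,0.06,0],"rot": [0,0,0],"grip": 0.07},{"dp": [-0.03,0.06,0],"rot": [0,0,0],"grip": 0.07},{"dp": [-0.03,0.06,0],"rot": [0,0,0],"grip": 0.07},{"dp": [-0.02,0.05,0],"rot": [0,0,0],"grip": 0.07},{"dp": [0,0,0],"rot": [0,0,0],"grip": 0.07},{"dp": [0,0,0],"rot": [0,0,0],"grip": 0.07}]}}

```text
clock: 42.78
tcp_pos: [0.3093, 0.4872, 0.2314]
orientation: [-2.315, -2.122, -0.013]
contact_force: [1.1, -0.4, -0.6]
grip_width: 0.0696
```

```bash
python3 - <<'E'
from h import *
from bench import imaging
t=imaging.grab_frame("top");s=imaging.grab_frame("scene")
for k,u,v in(("A",(228,207),(408,196)),("B",(359,187),(276,216))):
    m1,a=blob(t["img"],"k",u);m2,a=blob(s["img"],"k",v); print(k,fit([t,s],[m1,m2],SP,(*VAL[k][:2],[VAL[k][2]])),VAL[k])
cv2.imwrite("pics/end.png",np.vstack([t["img"][90:300,130:490],s["img"][120:300,140:500]])[:,:,::-1].repeat(1,0))
i=cv2.imread("pics/end.png");cv2.imwrite("pics/end.png",cv2.resize(i,None,fx=1.5,fy=1.5))
E
```

```text
A (array([ 0.51201194,  0.27100883, -0.26259553]), np.float64(0.23305176110065207)) (0.5109, 0.2701, -0.24)
B (array([ 0.57408066, -0.08484256,  0.30958178]), np.float64(0.2605988954317462)) (0.5727, -0.0826, 0.322)
```

View pics/end.png

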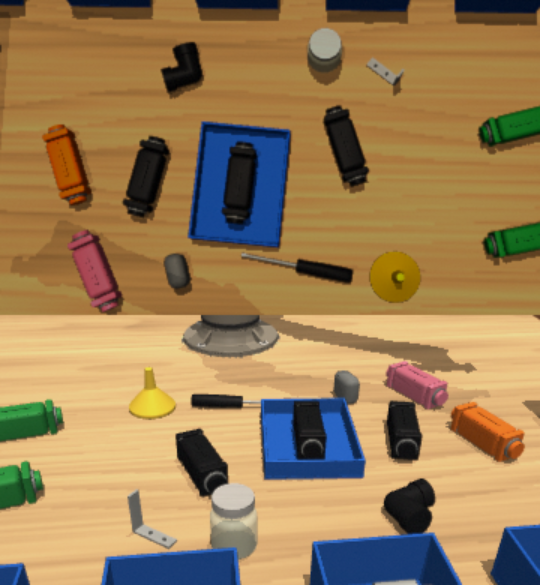

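The final picture shows the valve flat in the bin, at about (240,182) in the top crop. The other two valves stand upright within about 3 mm of where they started, and nothing else has moved.

```bash
python3 -c "
from bench import hand_in
print(hand_in())"
```

```text
the job is handed in; nothing more can be done
None
```

I picked the black valve on the right (first at about x 0.514, y −0.273) as the broken one. It now stands flat in the middle of the blue bin, and the job is handed in at about 43 s on the robot's clock.

**Finding it:** I lifted each valve, tipped it about 14° each way, levelled it slowly and compared the weight shift. A loose ball should give 0.040 to 0.054 N m between the two ends.

| Valve | Measured shift (N m) | Verdict |
|---|---|---|
| Right | 0.045 ± 0.008 (mean of two cycles) | loose ball |
| Middle | 0.016 ± 0.013 | sound, but the weakest reading |
| Left | −0.006 ± 0.013 | sound |

I did not repeat the test on the middle valve, because the right one's result was clear.

**Last checks:**
- **Other valves:** both stand upright, with image fits within about 3 mm and 0.02 rad of their first poses. The left one was pushed about 5 mm at the first grasp, and I put it back.
- **Other things:** the bystanders and coloured look-alikes look undisturbed in the final picture.
- **Set-down forces:** the highest wrist readings were about 9 N (left), 16 N (middle) and 7 N (in the bin). The middle one was firmer than I meant.

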